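# Open the bench centrifuge after its run

### The job

The run in the small white bench centrifuge has finished and the tubes are to be taken out. Press the blue lid release button on its front panel fully down and let it come up again, so that the catch lets go and the lid springs ajar; then swing the lid all the way back, past upright to its stop, and leave it standing open. Do not press the green start button, and leave the vials and the beaker beside the centrifuge standing where they are.

Things in the scene. Friction and masses are not known exactly. Their poses are not given: they have to be found in the camera images.
- centrifuge: white bench centrifuge, 210 mm deep (x), 165 mm wide (y), fast on the bench; origin at the centre of its underside on the bench, +x towards its back (hinge side), -x its front (control panel), z up. The control panel is the front 70 mm of it and slopes up towards the back at 0.278 rad, from 52 mm to 72 mm high; behind it stands the housing with the lid, top of the closed lid at 135 mm
- lid_release (a joint): the lid release button: blue round button, 26 mm across, right of the display (at x -71, y -52 mm of the centrifuge), axis at right angles to the sloping panel. 0 = up, 0.006 m = fully down (stop); spring-loaded, 1.5 N to start, 5 N fully down; stands 10 mm proud of the panel when up. The catch lets go after about 5 mm of its travel
- lid_release_top (a point): centre of the blue button's top face (moves with the button); its z axis points out of the panel along the button's axis
- start_button (a joint): the green start button: 20 mm across, left of the display (at x -71, y +52 mm of the centrifuge). 0 = up, 0.006 m = fully down; must not be pressed
- start_button_top (a point): centre of the green button's top face
- lid (a joint): lid angle in rad. 0 = shut and held by the catch, 1.57 = upright, 1.75 = fully back against its stop. Once the catch lets go, a spring lifts it gently by itself within about 1 s to about 0.43 rad, where it stays. From there its stiff hinge lets it stay wherever it is left; a light push (under 2 N at the lip) swings it. Pushed down to 0 (about 8 N at the lip) it snaps shut again
- lid_hinge (a point): middle of the lid's hinge line, at the back of the centrifuge (x +107.5 mm, z 106 mm of the centrifuge); the hinge line runs along the centrifuge's y, the lid's front goes up and back as it opens
- lid_lip (a point): middle of the lower front edge of the lid's finger lip (moves with the lid): dark grey lip 56 mm wide and 7 mm thick, standing out 12 mm from the front edge of the dark grey lid slab (16 mm thick, 162 mm wide). Shut it lies 154.5 mm in front of the hinge line and 10.5 mm above it. Near it, hanging 20 mm below the lid 28 mm behind the lip's edge, is the 18 mm wide steel hook of the catch
- sample_1: small clear vial with white cap, 25 mm across, 48 mm high, standing left of the centrifuge; origin at the centre of its underside
- sample_3: small clear vial with light blue cap, 25 mm across, 48 mm high, standing left of the centrifuge; origin at the centre of its underside
- beaker_50: small glass beaker, 44 mm across, 58 mm high, left of the centrifuge; origin at the centre of its underside
- open_computer: tall black and grey computer case standing fixed on the bench left of the centrifuge, about 400 mm deep (x), 187 mm wide (y), 325 mm high; keep the gripper and arm clear of it. Origin at the centre of its underside

How it is judged:
On the way, in this order (a step that is already met when the one before it is completed fails the run):
1. the blue lid release button is pressed fully down (at least 5.2 of its 6 mm) (value of joint lid_release above 0.0052 m), for 0.1 s.
2. the button has come up again and the lid has sprung ajar (over 0.2 rad) (value of joint lid_release below 0.001 m and value of joint lid above 0.2 rad), for 0.1 s.
At the end, for the whole second after the job is handed in: the lid stands back past upright (angle over 1.6 of 1.75 rad) and at rest, and the blue button is up again (under 1 mm) (value of joint lid above 1.6 rad and velocity of joint lid between -0.05 and 0.05 rad/s and value of joint lid_release below 0.001 m); the robot touches nothing.
It fails at once if the green start button is pressed (over 3 mm) (value of joint start_button above 0.003 m).
It fails at once if a vial or the beaker is moved by more than 30 mm (distance of any of sample_1, sample_3, beaker_50 from where it was at the start of the episode above 0.03 m).
It also fails if it takes over 42 s, if anything falls off the work surface, if the arm or the gripper's body presses on something with over 40 N, if the wrist force passes 120 N, or if a joint passes its speed limit or range.

### The arm

A 6-joint arm with a two-finger parallel gripper is mounted at the origin on a cart in front of the work surface, level with it; the furniture and walls round the work are solid. World frame = base frame: x ahead of the robot, y to its left, z up, the work surface at z = 0. Lengths are in m, angles in rad, forces in N, time in s.
With the tool pointing down it reaches from about 0.35 to 0.975 m from the base axis. Payload 4.9 kg.
Tool frame: the origin (TCP) lies at the very end of the fingers, on their centre line; the grasp point (between the pads) lies 19 mm behind it; z points along the fingers, y is the line along which they close (so a half turn about z gives the same grasp; the last joint's range is limited). The gripper opens to 85 mm and grips with 20 to 120 N. Pads are 22 mm wide; open, the fingers measure 114 mm over their backs; the gripper's body (76 mm by 85 mm) begins 54 mm behind the grasp point. The pads swing forward as they close: fully open they stand 13 mm farther back than shut.
Start: joints at [1.039, 0.053, 1.613, -0, 1.476, -0.119], TCP at [0.251, 0.572, 0.197] pointing down, gripper open.
Joint ranges: [-3.01, 3.01], [-1.01, 2.22], [0.06, 2.58], [-1.02, 4.17], [0.09, 2.62], [-3.14, 3.14]. Speed limits (rad/s): [2.57, 2.57, 3.14, 3.14, 3.14, 3.14].

### API

Orientations are given as a rotation vector (axis times angle).
In Python, from station import ctrl gives the robot as it stands.
- The arm moves only by the tool jog_arm, never from a script. Its argument "plan" is a list of rows, each a list of 7 numbers: the shift along the tool's x, y, z in units of 0.02 m (1.0 is 0.02 m), then the turn, a rotation vector about the tool's x, y, z in units of 45 degrees (1.0 is 45 degrees), then the opening, from -1 (shut) to 1 (fully open). A call has 1 to 8 rows; each row shifts and turns the commanded pose from where the row before left it, along the tool's axes as they then stand; what a row does not reach is not made up. A row lasts 1/10 s, in which the tool goes at most 50 mm and 8.59 degrees, less where a joint would pass 70% of its speed; a pose out of reach is approached as far as the arm can. A call with a number of a shift or a turn outside -1 to 1 is refused whole. A call with a gripper value outside its range is refused whole. The fingers move at their own pace and stop on an object; "grip_force" is the grip in N (left out, the last holds). Time passes only in rows, so rows that do not move let the fingers close. It gives the time, the measured TCP pose, the force, the opening and the grip force at its end, in the units of the state.
- ctrl.get_obs(): the state, without advancing time (a new reading comes with each control period).
- ctrl.get_image(name): name is "side" or "top" or "wrist"; returns (picture, depth): 480x640x3 uint8, red, green, blue; 480x640 float32, m along the optical axis (not along the pixel's ray), 0 where there is no reading.
- ctrl.camera_info(name): a dict with "camera_matrix" (3x3 intrinsics, pixels), "k1" (the pictures are not rectified: a ray, as slopes to the right and down, at radius r is drawn at 1 + k1 r^2 times it, then the intrinsics apply), "rvec" (rotation vector, rad) and "tvec" (3), from world to camera coordinates, as OpenCV has them; the wrist camera has in their place "T_tool_cam" (4x4, takes a point from camera to tool coordinates, whose origin is the TCP and whose axes are the flange's). Camera axes: x right, y down, z forward; pixel columns grow to the right and rows downward; lengths in m; the calibration is good to about 2 mm. A picture is of the moment at which its call begins: read the wrist's pose just before it. camera_info takes no time and is no camera call.
- ctrl.finish_job(): hands the job in; it is judged then, once.
The state is a dict: "t": time; "q": joint angles; "dq": joint speeds; "effort": joint torques, N m; "tool_pos": TCP position; "tool_rot": TCP orientation; "contact_force": force on the tool from outside, world axes, zero at the start; "wrist_torque": the same for the moment, N m; "opening": finger opening in m; "grip_force": force on a finger pad.
Only numpy, scipy, OpenCV 4.12 (cv2) and the standard library are available. Lean on these libraries where they do the work, as an engineer would, in place of code of your own. Each camera call takes 0.05 s, during which the arm holds its last target. There are 200 camera calls.

## Working session

There is one attempt and no reset: what is moved stays moved. The work goes in short steps, Python scripts to look and compute and a tool call to move; the robot and the scene stay as the last step left them, time stands still between calls to the robot, and variables do not carry over. Pictures are saved under pics/ and viewed, at most 10 in all, crops included, and the job is handed in when it is done.

Besides the shell and the picture viewer there is one more tool, called after ">>>" by a JSON object that holds its "fn" and its "kwargs". jog_arm: Moves the arm, as the interface text tells. Shifts and turns lie within -1 to 1; 1 stands for 0.02 m of shift or 45 degrees of turn. Its arguments: {"type":"object","properties":{"plan":{"type":"array"},"grip_force":{"type":"number"}},"required":["plan"]}

```bash
mkdir -p pics; cat > h.py <<'E'
import numpy as np, cv2
from scipy.spatial.transform import Rotation as R
from station import ctrl
def cam(n):
    i=ctrl.camera_info(n); K=np.array(i["camera_matrix"]); 
    if "rvec" in i:
        Rm=R.from_rotvec(np.ravel(i["rvec"])).as_matrix(); t=np.ravel(i["tvec"]); return K,i["k1"],Rm.T,-Rm.T@t
    o=ctrl.get_obs(); T=np.array(i["T_tool_cam"]); A=R.from_rotvec(o["tool_rot"]).as_matrix()
    return K,i["k1"],A@T[:3,:3],A@T[:3,3]+o["tool_pos"]
def pts(c,uv,depth):
    K,k1,Rc,p=c; uv=np.atleast_2d(uv).astype(float)
    s=cv2.undistortPoints(uv[:,None],K,np.array([k1,0,0,0.]))[:,0]
    d=depth[uv[:,1].astype(int),uv[:,0].astype(int)]
    return (np.c_[s,np.ones(len(s))]*d[:,None])@Rc.T+p
def mask(im,lo,hi):
    return cv2.inRange(cv2.cvtColor(im,cv2.COLOR_RGB2HSV),lo,hi)
E
python3 - <<'E'
from h import *
o=ctrl.get_obs(); print(o["t"],o["tool_pos"],o["tool_rot"],o["contact_force"])
ims=[]
for n in("side","top"):
    c=cam(n); im,d=ctrl.get_image(n); np.savez("/tmp/%s.npz"%n,im=im,d=d)
    cv2.imwrite(f"pics/{n}0.png",im[...,::-1]); print(n,"campos",c[3],"axis",c[2][:,2])
    for nm,lo,hi in(("blue",(100,120,50),(130,255,255)),("green",(45,100,40),(85,255,255))):
        k,l,st,ce=cv2.connectedComponentsWithStats(mask(im,lo,hi))
        for i in range(1,k):
            if st[i,4]>25:
                v,u=np.where((l==i)&(d>0)); P=pts(c,np.c_[u,v],d) if len(u) else np.zeros((1,3))
                print(n,nm,st[i],ce[i].round(1),np.median(P,0).round(4))
E
```

```text
0.0 [0.2503706  0.57191409 0.19545874] [-6.43601886e-01 -3.07428861e+00  3.04216266e-03] [-0.7190686   0.36298813  0.4979777 ]
side campos [-0.0435286  -0.29070073  0.8019585 ] axis [ 0.62129682  0.34838873 -0.70186576]
side blue [331   0  24  40 419] [341.3  15.6] [1.0211 0.2557 0.3002]
side blue [ 335    0  127  101 8602] [398.4  45.8] [1.0215 0.1202 0.2429]
side blue [505  39  18  16 221] [513.3  45.9] [ 1.0675 -0.1016  0.2941]
side blue [374 148  22  20 354] [385.2 157.6] [0.8552 0.0663 0.1009]
side blue [432 176  18  37 281] [439.1 191.8] [ 0.876  -0.0461  0.0515]
side blue [ 469  182   62   40 1332] [496.9 202.7] [ 0.9002 -0.1517  0.0525]
side blue [    0   245   434   235 13138] [223.5 373.9] [ 0.3841  0.145  -0.1033]
side blue [216 300  17  20 206] [223.3 308.2] [0.4458 0.1805 0.0082]
side blue [394 352  19  18 255] [403.3 360.6] [ 0.4492 -0.1487  0.0706]
side green [140 282  22  14 172] [149.8 288.5] [0.415  0.3223 0.0128]
side green [335 327  14  14 143] [341.4 333.4] [ 0.451  -0.0447  0.0704]
top campos [0.43216371 0.07557181 0.97930797] axis [ 0.15310681 -0.01996739 -0.9880079 ]
top blue [210   0  66   9 365] [243.2   4. ] [1.0204 0.2013 0.1577]
top blue [276   0  39   9 295] [296.2   4. ] [1.0202 0.0949 0.1597]
top blue [ 356   70   91   42 2538] [400.7  89.5] [ 0.8967 -0.1372  0.0537]
top blue [299  79  21  23 391] [309.   90.1] [0.8621 0.0698 0.1038]
top blue [413 290  13  14 145] [419.  296.1] [ 0.4518 -0.1475  0.0722]
top blue [246 292  19  16 169] [254.7 298.9] [0.4462 0.1788 0.009 ]
top blue [508 367  11  14 101] [512.8 373.3] [ 0.2022 -0.6364 -0.6134]
top blue [565 408   9  15  51] [569.5 415.1] [ 0.0998 -0.725  -0.4191]
top green [361 290  11  11  90] [366.3 294.9] [ 0.4538 -0.0436  0.0721]
top green [175 308  21   9 138] [184.4 312.2] [0.4185 0.3229 0.0148]
```

View pics/side0.png

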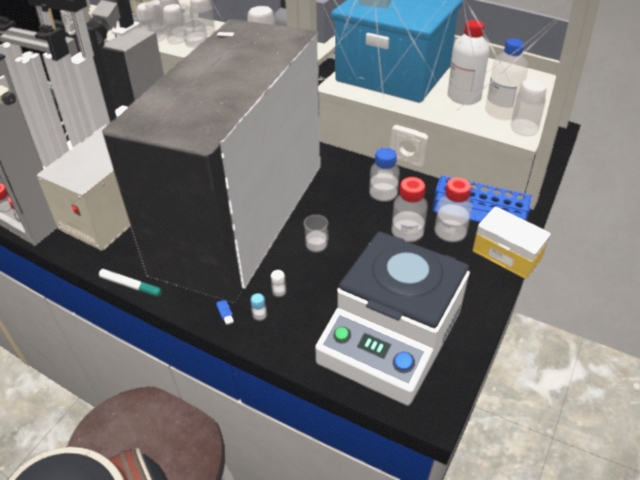

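View pics/top0.png

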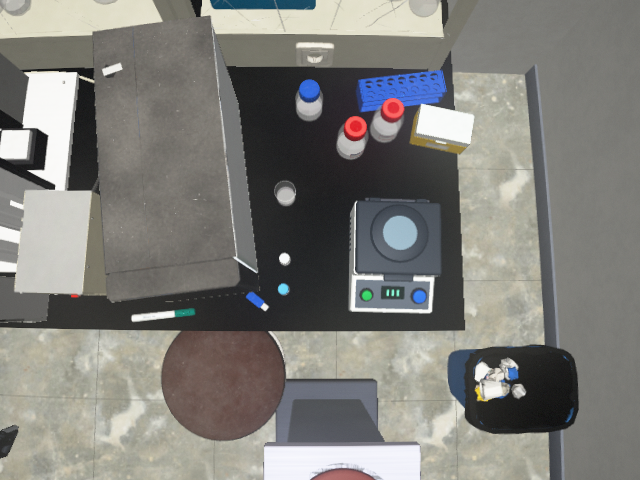

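The side view shows the blue button at px (403,360) and the green one at (341,333). The top view has them at (419,296) and (366,295). That puts the blue top near (0.4505, -0.148, 0.071) with the centrifuge yaw about -0.02 rad. The vials and computer are well to the left. I'll close the fingers, square up and move across.

>>> {"fn": "jog_arm", "kwargs": {"plan": [[0,0,0,0,0,-0.167,-1],[0,0,0,0,0,-0.167,-1],[0,0,0,0,0,-0.166,-1],[-0.3,-1,0,0,0,0,-1],[-0.3,-1,0,0,0,0,-1],[-0.3,-1,0,0,0,0,-1],[-0.3,-1,0,0,0,0,-1],[-0.3,-1,0,0,0,0,-1]], "grip_force": 20}}

```text
t: 0.9
tool_pos: [0.2786, 0.4708, 0.196]
tool_rot: [-0.031, -3.141, 0.001]
contact_force: [1.3, 0.2, -0.2]
opening: -0.0001
grip_force: 0.0
```

>>> {"fn": "jog_arm", "kwargs": {"plan": [[-0.3,-1,0,0,0,0,-1],[-0.3,-1,0,0,0,0,-1],[-0.3,-1,0,0,0,0,-1],[-0.3,-1,0,0,0,0,-1],[-0.3,-1,0,0,0,0,-1],[-0.3,-1,0,0,0,0,-1],[-0.3,-1,0,0,0,0,-1],[-0.3,-1,0,0,0,0,-1]]}}

```text
t: 1.7
tool_pos: [0.3233, 0.31, 0.1962]
tool_rot: [-0.031, -3.141, 0.001]
contact_force: [0.8, 0.2, -0.2]
opening: 0.0001
grip_force: 0.0
```

>>> {"fn": "jog_arm", "kwargs": {"plan": [[-0.3,-1,0,0,0,0,-1],[-0.3,-1,0,0,0,0,-1],[-0.3,-1,0,0,0,0,-1],[-0.3,-1,0,0,0,0,-1],[-0.3,-1,0,0,0,0,-1],[-0.3,-1,0,0,0,0,-1],[-0.3,-1,0,0,0,0,-1],[-0.3,-1,0,0,0,0,-1]]}}

```text
t: 2.5
tool_pos: [0.3681, 0.1492, 0.1962]
tool_rot: [-0.031, -3.141, 0.0]
contact_force: [-0.6, 0.5, 0.2]
opening: -0.0
grip_force: 0.0
```

>>> {"fn": "jog_arm", "kwargs": {"plan": [[-0.15,-1,0,0,0,0,-1],[-0.15,-1,0,0,0,0,-1],[-0.15,-1,0,0,0,0,-1],[-0.15,-1,0,0,0,0,-1],[-0.15,-1,0,0,0,0,-1],[-0.15,-1,0,0,0,0,-1],[-0.15,-1,0,0,0,0,-1],[-0.15,-1,0,0,0,0,-1]]}}

```text
t: 3.3
tool_pos: [0.3887, -0.0112, 0.1962]
tool_rot: [-0.032, -3.141, -0.0]
contact_force: [0.0, 0.0, -0.1]
opening: 0.0001
grip_force: 0.0
```

>>> {"fn": "jog_arm", "kwargs": {"plan": [[0,-1,0,0,0,0,-1],[0,-1,0,0,0,0,-1],[0,-1,0,0,0,0,-1],[0,-1,0,0,0,0,-1],[0,-1,0,0,0,0,-1],[0,-1,0,0,0,0,-1],[0,-1,0,0,0,0,-1],[0,0,0,0,0,0,-1]]}}

```text
t: 4.1
tool_pos: [0.3858, -0.1517, 0.1962]
tool_rot: [-0.036, -3.14, -0.0]
contact_force: [-0.0, -0.4, -0.5]
opening: 0.0001
grip_force: 0.0
```

>>> {"fn": "jog_arm", "kwargs": {"plan": [[0,0,0,0,-0.177,0,-1],[0,0,0,0,-0.177,0,-1],[0,0,0,0,0,0,-1]]}}

```text
t: 4.4
tool_pos: [0.3839, -0.1493, 0.1947]
tool_rot: [0.032, 2.863, -0.004]
contact_force: [-0.5, 0.8, -0.6]
opening: -0.0002
grip_force: 0.0
```

```bash
python3 - <<'E'
from h import *
c=cam("wrist"); im,d=ctrl.get_image("wrist"); cv2.imwrite("pics/w1.png",im[...,::-1])
o=ctrl.get_obs(); A=R.from_rotvec(o["tool_rot"]).as_matrix(); print(o["t"],o["tool_pos"],A.round(3))
for nm,lo,hi in(("blue",(100,120,50),(130,255,255)),("green",(45,100,40),(85,255,255))):
    k,l,st,ce=cv2.connectedComponentsWithStats(mask(im,lo,hi))
    for i in range(1,k):
        if st[i,4]>300:
            v,u=np.where((l==i)&(d>0)); P=np.median(pts(c,np.c_[u,v],d),0)
            print(nm,st[i],ce[i].round(1),P.round(4),"units",(A.T@(P-o["tool_pos"])/.02).round(2))
E
```

```text
4.45 [ 0.3849453  -0.14982001  0.19585475] [[-0.961  0.022  0.274]
 [ 0.021  1.    -0.006]
 [-0.274 -0.    -0.962]]
blue [  228    72   412    40 11844] [437.9  91.9] [ 0.385  -0.0265 -0.1022] units [ 4.21  6.17 14.3 ]
blue [308 225  34  34 914] [324.2 241.2] [ 0.4498 -0.1464  0.0715] units [-1.41  0.24  6.87]
green [444 228  29  27 583] [457.6 241.1] [ 0.4521 -0.0436  0.0715] units [-1.41  5.39  6.87]
```

View pics/w1.png

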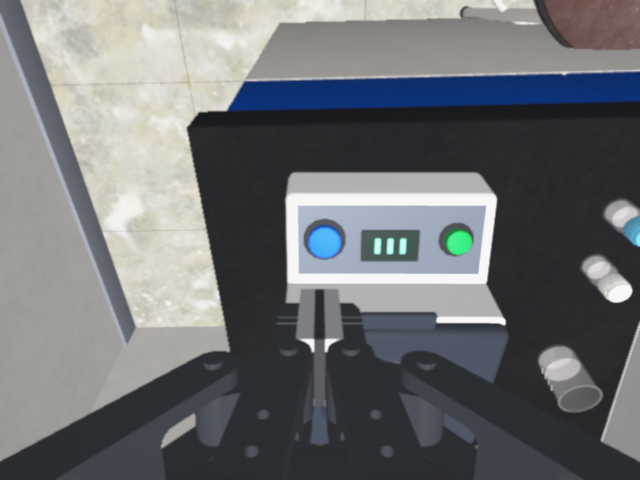

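The wrist view shows the blue button at (324,241) ahead of the closed fingers, matching the other cameras. I'll approach along its axis.

>>> {"fn": "jog_arm", "kwargs": {"plan": [[-0.7,0.12,1,0,0,0,-1],[-0.7,0.12,1,0,0,0,-1],[0,0,1,0,0,0,-1],[0,0,1,0,0,0,-1],[0,0,1,0,0,0,-1],[0,0,0.8,0,0,0,-1],[0,0,0.4,0,0,0,-1],[0,0,0,0,0,0,-1]]}}

```text
t: 5.25
tool_pos: [0.4472, -0.1459, 0.0838]
tool_rot: [0.027, 2.867, -0.001]
contact_force: [-0.4, -0.0, -0.2]
opening: 0.0001
grip_force: 0.0
```

>>> {"fn": "jog_arm", "kwargs": {"plan": [[0,0,0.3,0,0,0,-1],[0,0,0.2,0,0,0,-1],[0,0,0.1,0,0,0,-1],[0,0,0,0,0,0,-1]]}}

```text
t: 5.65
tool_pos: [0.4505, -0.1469, 0.0737]
tool_rot: [0.029, 2.863, -0.004]
contact_force: [0.1, -0.0, 0.3]
opening: 0.0002
grip_force: 0.0
```

>>> {"fn": "jog_arm", "kwargs": {"plan": [[0,0,0.1,0,0,0,-1],[0,0,0.1,0,0,0,-1],[0,0,0.1,0,0,0,-1],[0,0,0,0,0,0,-1]]}}

```text
t: 6.05
tool_pos: [0.452, -0.1468, 0.0675]
tool_rot: [0.029, 2.864, -0.004]
contact_force: [-0.2, -0.9, -0.6]
opening: 0.0003
grip_force: 0.0
```

>>> {"fn": "jog_arm", "kwargs": {"plan": [[0,0,0.1,0,0,0,-1],[0,0,0.1,0,0,0,-1],[0,0,0,0,0,0,-1]]}}

```text
t: 6.35
tool_pos: [0.4531, -0.1468, 0.0636]
tool_rot: [0.029, 2.864, -0.004]
contact_force: [0.1, -0.2, 0.1]
opening: 0.0001
grip_force: 0.0
```

```bash
python3 - <<'E'
from h import *
o=ctrl.get_obs();print(o["contact_force"],o["tool_pos"])
im,d=ctrl.get_image("side"); im2,_=ctrl.get_image("wrist")
a=cv2.resize(im[230:420,250:500],None,fx=2,fy=2,interpolation=2); b=im2[100:480,200:460]
cv2.imwrite("pics/s2.png",np.hstack([a,b])[...,::-1])
E
```

```text
[ 0.05128974 -0.24218978  0.1489061 ] [ 0.45311794 -0.14679571  0.06358175]
```

View pics/s2.png

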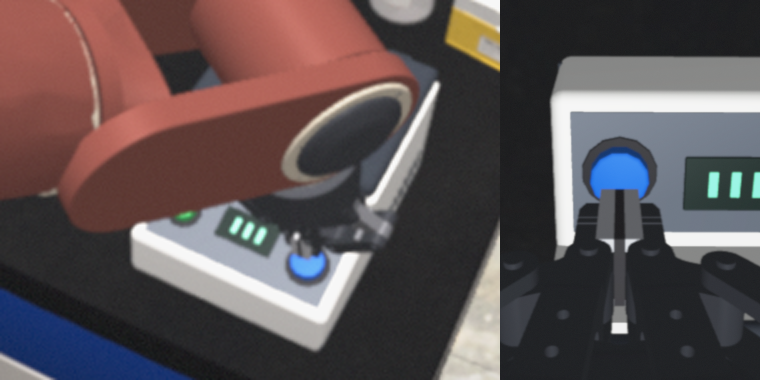

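Wrist view: fingertips at about (615,190) over the rear half of the button. The side view shows it uncovered at (307,262). I'll compare button and fingertip depths.

```bash
python3 - <<'E'
from h import *
for t in range(1):
    c=cam("wrist"); im,d=ctrl.get_image("wrist"); o=ctrl.get_obs(); A=R.from_rotvec(o["tool_rot"]).as_matrix()
    m=mask(im,(100,120,50),(130,255,255)); k,l,st,ce=cv2.connectedComponentsWithStats(m)
    for i in range(1,k):
        if st[i,4]>300 and st[i,1]>120:
            v,u=np.where((l==i)&(d>0)); P=pts(c,np.c_[u,v],d); print("blue",st[i],ce[i],np.median(P,0).round(4)); print("tool mm",(1e3*(np.median(P,0)-o["tool_pos"])@A).round(1), (1e3*(np.percentile(P,[2,98],axis=0)-o["tool_pos"])@A).round(1))
    for v in range(270,350,6):
        for u in (309,330):
            if d[v,u]>0: print(u,v,im[v,u],(1e3*(pts(c,(u,v),d)[0]-o["tool_pos"])@A).round(1))
E
```

```text
blue [ 289  247   61   52 2318] [319.22131148 271.26013805] [ 0.4467 -0.1463  0.0709]
tool mm [ 4.5  0.5 -8.5] [[ 14.5 -11.6  -2.6]
 [ -6.4  12.4  -9.3]]
309 270 [ 57 137 240] [ 5.1 -3.9 -8.7]
330 270 [ 61 140 241] [ 5.   5.  -8.4]
309 276 [ 55 134 239] [ 2.2 -3.9 -8.2]
330 276 [ 56 137 240] [ 1.9  5.1 -7.5]
309 282 [ 50 132 239] [-0.3 -3.9 -8.8]
330 282 [ 54 135 239] [ 0.1  5.  -9.9]
309 288 [ 64 122 223] [-3.6 -3.9 -7.8]
330 288 [ 66 125 224] [-3.2  5.1 -8.6]
309 294 [ 96  98 101] [ 10.   -3.1 -43.1]
330 294 [ 97  98 102] [ 10.2   4.1 -43.5]
309 300 [ 96  98 101] [ 10.1  -2.9 -47.8]
330 300 [ 96  97 101] [ 10.3   4.  -48.2]
309 306 [ 96  98 102] [ 10.   -2.9 -52.1]
330 306 [ 96  97 101] [ 10.3   3.9 -52.6]
309 312 [ 95  96 101] [ 10.   -2.8 -56.2]
330 312 [ 95  97 102] [  9.4   3.9 -55.1]
309 318 [ 97  98 102] [ 10.   -2.7 -60.1]
330 318 [ 95  97 101] [ 10.1   3.7 -60.4]
309 324 [ 96  97 101] [ 11.   -2.5 -65.6]
330 324 [ 95  97 101] [ 10.    3.6 -63.8]
309 330 [ 96  97 101] [ 10.   -2.5 -67.4]
330 330 [ 96  97 101] [ 10.3   3.5 -67.9]
309 336 [ 95  98 101] [ 10.   -2.4 -70.7]
330 336 [ 96  98 102] [  9.8   3.5 -70.3]
309 342 [223 225 229] [  9.2  -2.4 -72.4]
330 342 [218 221 225] [  8.6   3.5 -71.5]
309 348 [42 44 46] [ 11.1  -2.3 -78.6]
330 348 [35 37 38] [ 10.8   3.3 -78.2]
```

The button is still up at z 0.0709. The visible fingers end about 40 mm short of the reported TCP, so I'll advance gently and watch the force.

>>> {"fn": "jog_arm", "kwargs": {"plan": [[0,0,0.2,0,0,0,-1],[0,0,0.2,0,0,0,-1],[0,0,0.1,0,0,0,-1],[0,0,0,0,0,0,-1]]}}

```text
t: 6.9
tool_pos: [0.4557, -0.1467, 0.0537]
tool_rot: [0.029, 2.865, -0.003]
contact_force: [-0.3, 0.5, -0.8]
opening: -0.0002
grip_force: 0.0
```

```bash
python3 - <<'E'
from h import *
o=ctrl.get_obs();print(o["contact_force"],o["tool_pos"]); A=R.from_rotvec(o["tool_rot"]).as_matrix()
c=cam("wrist"); im,d=ctrl.get_image("wrist")
for v in range(250,330,4): print(v,[(list(map(int,im[v,u])),(1e3*(pts(c,(u,v),d)[0]-o["tool_pos"])@A).round(1)) for u in (309,)], d[v,309])
c=cam("side"); im,d=ctrl.get_image("side"); K,k1,Rc,p=c
q=cv2.projectPoints(np.array([o["tool_pos"]+A[:,2]*s for s in(0,-.02,-.04,-.06)]),cv2.Rodrigues(Rc.T)[0],-Rc.T@p,K,np.array([k1,0,0,0.]))[0][:,0]
print(q.round(0))
cv2.imwrite("pics/s3.png",cv2.resize(im[300:390,340:460],None,fx=6,fy=6,interpolation=2)[...,::-1])
E
```

```text
[-0.27192319  0.48452529 -0.83001735] [ 0.45570665 -0.14673271  0.05365873]
250 [([69, 69, 73], array([ 14.7,  -3.8, -10.8]))] 0.17656428
254 [([68, 69, 74], array([ 13.3,  -3.7, -11.9]))] 0.17588995
258 [([25, 58, 114], array([ 11.9,  -3.7, -12.8]))] 0.17544127
262 [([25, 64, 128], array([ 11.9,  -3.6, -17.2]))] 0.17123763
266 [([56, 135, 239], array([ 10.9,  -3.6, -19. ]))] 0.16977027
270 [([62, 143, 242], array([  9.5,  -3.6, -20. ]))] 0.1692698
274 [([61, 143, 242], array([  7.6,  -3.6, -19.5]))] 0.17025939
278 [([58, 140, 242], array([  5.5,  -3.7, -18.5]))] 0.17180583
282 [([57, 139, 241], array([  4. ,  -3.7, -19.1]))] 0.17167698
286 [([54, 136, 241], array([  1.6,  -3.7, -17.6]))] 0.17375925
290 [([96, 102, 114], array([ 10.2,  -3.1, -40.4]))] 0.14951453
294 [([99, 100, 104], array([  9.9,  -3.1, -43. ]))] 0.14713697
298 [([98, 101, 104], array([  9.9,  -3. , -46.1]))] 0.14412756
302 [([99, 100, 105], array([  9.9,  -2.9, -49.2]))] 0.14111601
306 [([99, 100, 104], array([ 10.2,  -2.9, -52.7]))] 0.13767706
310 [([99, 100, 105], array([ 10.3,  -2.8, -55.6]))] 0.13492055
314 [([99, 100, 104], array([ 10.4,  -2.7, -58.6]))] 0.13203701
318 [([99, 100, 104], array([ 10.2,  -2.7, -60.7]))] 0.13009813
322 [([98, 100, 104], array([  9.7,  -2.6, -62.2]))] 0.12881522
326 [([98, 100, 104], array([  9.9,  -2.6, -65. ]))] 0.12608151
[[403. 363.]
 [403. 359.]
 [402. 354.]
 [402. 349.]]
```

View pics/s3.png

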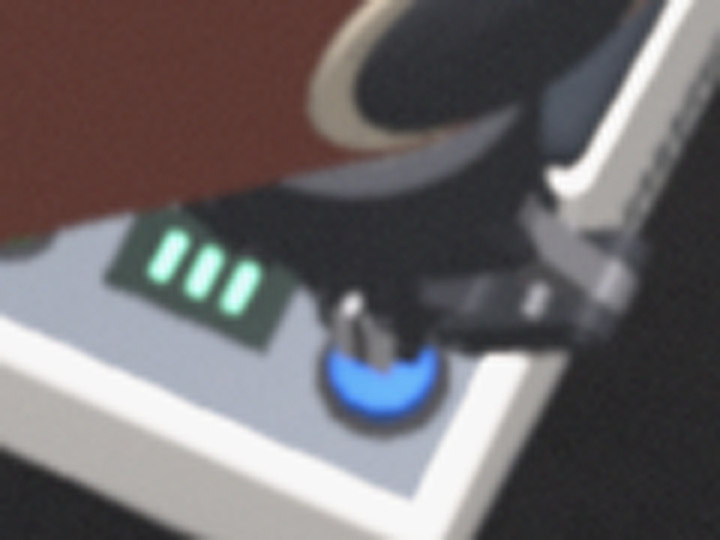

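Both views show fingertips hovering about 20 mm above the button: side (370,350), button (380,375). So the real tip is about 40 mm behind the reported TCP, and I'll use that from here. Closing the gap.

>>> {"fn": "jog_arm", "kwargs": {"plan": [[0,0,0.3,0,0,0,-1],[0,0,0.3,0,0,0,-1],[0,0,0.2,0,0,0,-1],[0,0,0,0,0,0,-1]]}}

```text
t: 7.4
tool_pos: [0.4601, -0.1468, 0.0382]
tool_rot: [0.029, 2.865, -0.003]
contact_force: [-0.2, 0.3, -0.2]
opening: -0.0001
grip_force: 0.3
```

>>> {"fn": "jog_arm", "kwargs": {"plan": [[0,0,0.1,0,0,0,-1],[0,0,0.1,0,0,0,-1],[0,0,0,0,0,0,-1]]}}

```text
t: 7.7
tool_pos: [0.4613, -0.147, 0.035]
tool_rot: [0.029, 2.864, -0.003]
contact_force: [-2.6, 0.9, 1.9]
opening: 0.0005
grip_force: 1.5
```

>>> {"fn": "jog_arm", "kwargs": {"plan": [[0,0,0.1,0,0,0,-1],[0,0,0.1,0,0,0,-1],[0,0,0,0,0,0,-1]]}}

```text
t: 8.0
tool_pos: [0.4623, -0.1471, 0.0324]
tool_rot: [0.027, 2.866, -0.003]
contact_force: [-13.0, 3.7, 15.1]
opening: -0.0002
grip_force: 9.0
```

```bash
python3 - <<'E'
from h import *
o=ctrl.get_obs();print(o["contact_force"],o["wrist_torque"],o["tool_pos"]); A=R.from_rotvec(o["tool_rot"]).as_matrix(); print("F tool",o["contact_force"]@A)
c=cam("wrist"); im,d=ctrl.get_image("wrist"); 
m=mask(im,(100,120,50),(130,255,255)); m[:120]=0; v,u=np.where((m>0)&(d>0)); P=1e3*(pts(c,np.c_[u,v],d)-o["tool_pos"])@A; print(len(u),np.median(P,0),np.percentile(P,[2,98],axis=0), [u.min(),u.max(),v.min(),v.max()])
im2,_=ctrl.get_image("side")
cv2.imwrite("pics/s4.png",np.hstack([cv2.resize(im2[220:420,320:500],None,fx=2.4,fy=2.4,interpolation=2),im[:,150:510]])[:,:,::-1])
E
```

```text
[-13.01623699   3.71972997  15.07508519] [0.59408427 1.63904019 0.10474254] [ 0.46228095 -0.14707834  0.0324354 ]
F tool [  8.48474928   3.47927452 -18.06711621]
1011 [  9.11804162   0.71268445 -34.95967805] [[  3.1515027  -10.96918425 -42.29392065]
 [ 12.91527073  12.01464556 -33.16010767]] [np.int64(286), np.int64(353), np.int64(275), np.int64(303)]
```

View pics/s4.png

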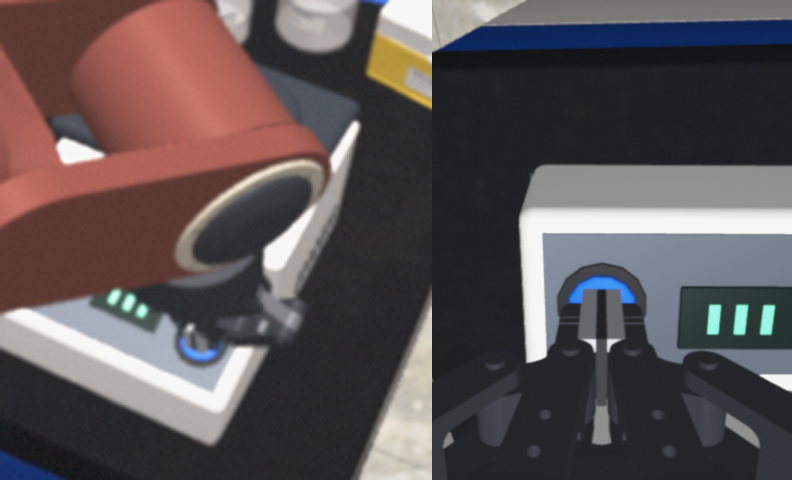

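The button top now reads about 6 mm down, with about 18 N axial force, so it's on its stop. Backing off along the axis.

>>> {"fn": "jog_arm", "kwargs": {"plan": [[0,0,-0.3,0,0,0,-1],[0,0,-0.5,0,0,0,-1],[0,0,-1,0,0,0,-1],[0,0,-1,0,0,0,-1],[0.5,0,-1,0,0,0,-1],[1,0,-1,0,0,0,-1],[1,0,-1,0,0,0,-1],[0,0,-1,0,0,0,-1]]}}

```text
t: 8.9
tool_pos: [0.3757, -0.1452, 0.1481]
tool_rot: [0.03, 2.863, -0.005]
contact_force: [1.7, -0.1, 0.3]
opening: -0.0001
grip_force: 0.0
```

>>> {"fn": "jog_arm", "kwargs": {"plan": [[0,0,0,0,0,0,-1],[0,0,0,0,0,0,-1],[0,0,0,0,0,0,-1],[0,0,0,0,0,0,-1]]}}

```text
t: 9.3
tool_pos: [0.377, -0.1449, 0.147]
tool_rot: [0.028, 2.865, -0.002]
contact_force: [-0.7, 0.1, -0.3]
opening: 0.0004
grip_force: 0.0
```

```bash
python3 - <<'E'
from h import *
o=ctrl.get_obs();print(o["t"],o["contact_force"],o["tool_pos"])
im2,_=ctrl.get_image("side"); im,_=ctrl.get_image("wrist")
cv2.imwrite("pics/s5.png",np.hstack([im2[180:420,250:540],im[::2,::2]])[:,:,::-1])
E
```

```text
9.3 [-0.66054109  0.05216661 -0.26270179] [ 0.37703652 -0.14490897  0.14696303]
```

View pics/s5.png

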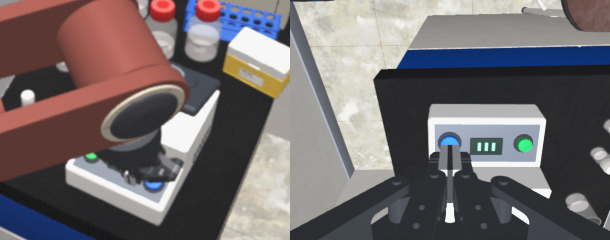

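```bash
python3 - <<'E'
from h import *
for n in("side","top"):
    c=cam(n); im,d=ctrl.get_image(n); v,u=np.where(d>0); P=pts(c,np.c_[u,v],d)
    for x in np.arange(.46,.66,.02):
        r=[]
        for y in(-.16,-.13,-.10,-.07,-.04):
            k=(abs(P[:,0]-x)<.006)&(abs(P[:,1]-y)<.006)
            r.append(round(float(np.median(P[k,2])),3) if k.sum() else None)
        print(n,round(x,2),r)
E
```

```text
side 0.46 [0.065, None, None, None, None]
side 0.48 [0.095, None, None, None, None]
side 0.5 [0.113, 0.114, None, None, None]
side 0.52 [0.113, 0.112, None, None, None]
side 0.54 [0.113, None, None, None, None]
side 0.56 [0.163, None, None, None, None]
side 0.58 [0.154, 0.161, None, None, None]
side 0.6 [0.144, 0.152, None, None, None]
side 0.62 [0.136, 0.142, 0.143, None, None]
side 0.64 [None, None, None, None, None]
top 0.46 [0.067, 0.066, 0.067, 0.065, 0.07]
top 0.48 [0.071, 0.071, 0.07, 0.07, 0.07]
top 0.5 [0.113, 0.113, 0.182, 0.114, 0.114]
top 0.52 [0.181, 0.181, 0.182, 0.182, 0.182]
top 0.54 [0.172, 0.174, 0.177, 0.174, 0.174]
top 0.56 [0.164, 0.17, 0.172, 0.171, 0.164]
top 0.58 [0.155, 0.163, 0.163, 0.163, 0.155]
top 0.6 [0.146, 0.153, 0.154, 0.154, 0.147]
top 0.62 [0.137, 0.141, 0.144, 0.142, 0.139]
top 0.64 [0.13, 0.129, 0.129, 0.129, 0.131]
```

The top depth shows the lid ajar: its surface rises from 0.13 at x 0.64 to 0.182 at x 0.52, about 0.42 rad. The lip is near (0.50, -0.097, 0.175). I'll tilt the tool to 45° so the closed fingers can go under the lid right of the hook.

>>> {"fn": "jog_arm", "kwargs": {"plan": [[0,0.2,0,0,-0.165,0,-1],[0,0.2,0,0,-0.16,0,-1],[0,0.1,0,0,-0.16,0,-1],[0,0,0,0,-0.16,0,-1],[0,0,0,0,0,0,-1],[0,0,0,0,0,0,-1]]}}

```text
t: 10.1
tool_pos: [0.4162, -0.164, 0.1412]
tool_rot: [0.018, 2.38, 0.017]
contact_force: [0.1, -0.4, 0.9]
opening: -0.0002
grip_force: 0.0
```

```bash
python3 - <<'E'
from h import *
o=ctrl.get_obs(); A=R.from_rotvec(o["tool_rot"]).as_matrix(); tip=o["tool_pos"]-.038*A[:,2]
print(o["t"],o["q"],o["tool_pos"],tip); print(A.round(3)); print("units to tip target",(A.T@(np.array([.515,-.137,.135])-tip)/.02).round(2))
E
```

```text
10.1 [-0.98498321 -1.00954489  2.58163902  0.67545263  1.18465809 -2.67819932] [ 0.4162137  -0.16402268  0.14122268] [ 0.3899808  -0.1642962   0.16871377]
[[-0.723  0.008  0.69 ]
 [ 0.018  1.     0.007]
 [-0.69   0.018 -0.723]]
units to tip target [-3.33  1.39  5.54]
```

Joints 2 and 3 are near their limits this close in, so I'll move outward under the lid straight away.

>>> {"fn": "jog_arm", "kwargs": {"plan": [[-0.5,0.2,0.7,0,0,0,-1],[-0.5,0.3,0.8,0,0,0,-1],[-0.5,0.3,0.8,0,0,0,-1],[0,0,0,0,0,0,-1]]}}

```text
t: 10.5
tool_pos: [0.4711, -0.1452, 0.1285]
tool_rot: [0.01, 2.38, 0.022]
contact_force: [-0.4, 0.5, -1.4]
opening: 0.0
grip_force: 0.0
```

```bash
cat > s.py <<'E'
from h import *
import sys
o=ctrl.get_obs(); A=R.from_rotvec(o["tool_rot"]).as_matrix(); tip=o["tool_pos"]-.038*A[:,2]
print(o["t"],o["q"].round(3) if hasattr(o["q"],"round") else o["q"],"tip",tip.round(4),"F",np.round(o["contact_force"],1)); print(A.round(3))
T=np.array(list(map(float,sys.argv[1:4]))); print("units",(A.T@(T-tip)/.02).round(2))
E
python3 s.py .515 -.137 .135
```

```text
10.5 [-0.785 -0.797  2.508  0.652  0.957 -2.601] tip [ 0.4449 -0.1457  0.156 ] F [-0.4  0.5 -1.4]
[[-0.724  0.001  0.69 ]
 [ 0.014  1.     0.013]
 [-0.69   0.019 -0.724]]
units [-1.81  0.42  3.19]
```

>>> {"fn": "jog_arm", "kwargs": {"plan": [[-0.45,0.1,0.8,0,0,0,-1],[-0.45,0.1,0.8,0,0,0,-1],[-0.45,0.1,0.8,0,0,0,-1],[-0.45,0.1,0.8,0,0,0,-1],[0,0,0,0,0,0,-1]]}}

```text
t: 11.0
tool_pos: [0.5411, -0.1388, 0.1079]
tool_rot: [0.013, 2.379, 0.019]
contact_force: [0.4, -0.2, 0.0]
opening: 0.0002
grip_force: 0.0
```

```bash
python3 s.py .56 -.137 .19
```

```text
11.0 [-0.624 -0.504  2.383  0.669  0.726 -2.572] tip [ 0.5149 -0.1392  0.1354] F [ 0.4 -0.2  0. ]
[[-0.723  0.004  0.69 ]
 [ 0.015  1.     0.01 ]
 [-0.69   0.018 -0.723]]
units [-3.52  0.17 -0.42]
```

>>> {"fn": "jog_arm", "kwargs": {"plan": [[-0.5,0,-0.2,0,0,0,-1],[-0.5,0,-0.2,0,0,0,-1],[-0.5,0,-0.2,0,0,0,-1],[-0.5,0,0,0,0,0,-1],[-0.5,0,0,0,0,0,-1],[0,0,0,0,0,0,-1]]}}

```text
t: 11.6
tool_pos: [0.57, -0.1417, 0.1543]
tool_rot: [0.015, 2.374, 0.014]
contact_force: [0.2, 0.1, 0.6]
opening: 0.0001
grip_force: 0.0
```

```bash
python3 s.py .57 -.137 .203
```

```text
11.6 [-0.584 -0.483  2.289  0.601  0.756 -2.464] tip [ 0.5436 -0.142   0.1816] F [0.2 0.1 0.6]
[[-0.72   0.007  0.694]
 [ 0.015  1.     0.006]
 [-0.694  0.015 -0.72 ]]
units [-1.69  0.27  0.15]
```

>>> {"fn": "jog_arm", "kwargs": {"plan": [[-0.6,0.1,0,0,0,0,-1],[-0.5,0.1,0,0,0,0,-1],[-0.5,0,0.1,0,0,0,-1],[-0.5,0,0.2,0,0,0,-1],[-0.5,0,0.2,0,0,0,-1],[-0.5,0,0.2,0,0,0,-1],[-0.5,0,0.2,0,0,0,-1],[0,0,0,0,0,0,-1]]}}

```text
t: 12.4
tool_pos: [0.6345, -0.1384, 0.1899]
tool_rot: [0.015, 2.376, 0.016]
contact_force: [-0.0, 0.2, -0.2]
opening: 0.0001
grip_force: 0.0
```

```bash
python3 s.py .6515 -.137 .218; python3 - <<'E'
from h import *
ims=[]
for n in("side","top"):
    im,_=ctrl.get_image(n); ims.append(im[140:400,290:590] if n=="side" else im[150:410,250:550])
cv2.imwrite("pics/s6.png",np.hstack(ims)[:,:,::-1])
E
```

```text
12.4 [-0.495 -0.339  2.125  0.528  0.728 -2.338] tip [ 0.6082 -0.1386  0.2173] F [-0.   0.2 -0.2]
[[-0.721  0.006  0.693]
 [ 0.016  1.     0.007]
 [-0.693  0.016 -0.721]]
units [-1.58  0.1   1.48]
```

View pics/s6.png

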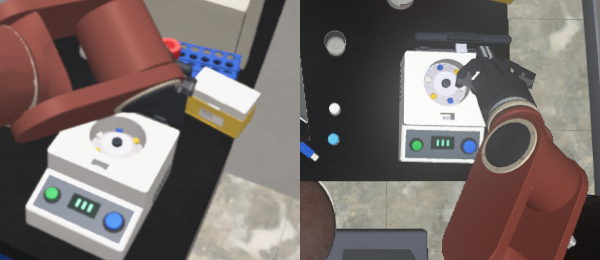

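The lid is up near vertical: in the top view it's the dark bar at crop (460,42), with the rotor exposed. I'll continue back toward the stop.

>>> {"fn": "jog_arm", "kwargs": {"plan": [[-0.4,0,0.4,0,0,0,-1],[-0.4,0,0.4,0,0,0,-1],[-0.4,0,0.4,0,0,0,-1],[0,0,0,0,0,0,-1]]}}

```text
t: 12.9
tool_pos: [0.6672, -0.1384, 0.1877]
tool_rot: [0.016, 2.377, 0.017]
contact_force: [-0.1, -0.2, 0.3]
opening: 0.0001
grip_force: 0.0
```

```bash
cat > lid.py <<'E'
from h import *
for n in("top","side"):
    c=cam(n); im,d=ctrl.get_image(n); v,u=np.where(d>0); P=pts(c,np.c_[u,v],d)
    for y in(-.03,-.05,-.07,-.12,-.15):
        k=(abs(P[:,1]-y)<.006)&(P[:,2]>.13)&(P[:,2]<.275)&(P[:,0]>.58)&(P[:,0]<.72); Q=P[k]
        print(n,y,[(round(float(z),2),np.percentile(Q[abs(Q[:,2]-z)<.007,0],[5,50,95]).round(3).tolist()) for z in np.arange(.15,.27,.03) if (abs(Q[:,2]-z)<.007).any()])
E
python3 s.py .6515 -.137 .218; python3 lid.py
```

```text
12.9 [-0.461 -0.248  2.057  0.515  0.693 -2.31 ] tip [ 0.6409 -0.1387  0.2152] F [-0.1 -0.2  0.3]
[[-0.722  0.007  0.692]
 [ 0.016  1.     0.007]
 [-0.692  0.017 -0.722]]
units [-0.48  0.09  0.27]
top -0.03 [(0.15, [0.645, 0.646, 0.648]), (0.18, [0.649, 0.65, 0.651]), (0.21, [0.652, 0.653, 0.655]), (0.24, [0.656, 0.659, 0.671])]
top -0.05 [(0.15, [0.645, 0.646, 0.647]), (0.18, [0.648, 0.649, 0.651]), (0.21, [0.652, 0.653, 0.654]), (0.24, [0.655, 0.659, 0.671])]
top -0.07 [(0.15, [0.643, 0.644, 0.645]), (0.18, [0.647, 0.647, 0.648]), (0.21, [0.651, 0.652, 0.654]), (0.24, [0.655, 0.658, 0.669])]
top -0.12 [(0.15, [0.642, 0.643, 0.643]), (0.18, [0.645, 0.646, 0.647]), (0.21, [0.65, 0.651, 0.652]), (0.24, [0.624, 0.655, 0.659]), (0.27, [0.6, 0.606, 0.611])]
top -0.15 [(0.21, [0.65, 0.651, 0.652]), (0.24, [0.629, 0.656, 0.669]), (0.27, [0.601, 0.608, 0.613])]
side -0.03 [(0.18, [0.648, 0.65, 0.652]), (0.21, [0.651, 0.652, 0.654])]
side -0.05 [(0.18, [0.648, 0.648, 0.648])]
side -0.07 []
side -0.12 [(0.15, [0.64, 0.642, 0.644])]
side -0.15 [(0.15, [0.641, 0.643, 0.645]), (0.18, [0.645, 0.646, 0.648])]
```

>>> {"fn": "jog_arm", "kwargs": {"plan": [[-0.12,0,0.12,0,0,0,-1],[-0.1,0,0.1,0,0,0,-1],[0,0,0,0,0,0,-1]]}}

```text
t: 13.3
tool_pos: [0.6732, -0.1385, 0.188]
tool_rot: [0.016, 2.377, 0.016]
contact_force: [-0.2, 0.3, -0.2]
opening: -0.0
grip_force: 0.0
```

```bash
python3 s.py .6515 -.137 .218|head -1; python3 lid.py
```

```text
13.3 [-0.456 -0.233  2.044  0.512  0.688 -2.305] tip [ 0.6469 -0.1388  0.2154] F [-0.2  0.3 -0.2]
top -0.03 [(0.15, [0.647, 0.648, 0.649]), (0.18, [0.652, 0.652, 0.654]), (0.21, [0.655, 0.657, 0.658]), (0.24, [0.66, 0.665, 0.676])]
top -0.05 [(0.15, [0.646, 0.647, 0.649]), (0.18, [0.65, 0.652, 0.653]), (0.21, [0.655, 0.656, 0.658]), (0.24, [0.66, 0.665, 0.675])]
top -0.07 [(0.15, [0.644, 0.645, 0.647]), (0.18, [0.648, 0.65, 0.651]), (0.21, [0.655, 0.656, 0.657]), (0.24, [0.66, 0.664, 0.675])]
top -0.12 [(0.15, [0.643, 0.644, 0.645]), (0.18, [0.648, 0.649, 0.65]), (0.21, [0.653, 0.655, 0.656]), (0.24, [0.632, 0.66, 0.664]), (0.27, [0.607, 0.613, 0.618])]
top -0.15 [(0.21, [0.654, 0.655, 0.656]), (0.24, [0.636, 0.662, 0.672]), (0.27, [0.606, 0.614, 0.619])]
side -0.03 [(0.18, [0.651, 0.653, 0.655]), (0.21, [0.654, 0.656, 0.657])]
side -0.05 [(0.18, [0.654, 0.654, 0.654])]
side -0.07 []
side -0.12 [(0.15, [0.641, 0.644, 0.646])]
side -0.15 [(0.15, [0.643, 0.646, 0.649]), (0.18, [0.647, 0.649, 0.651])]
```

>>> {"fn": "jog_arm", "kwargs": {"plan": [[0.2,0,-0.2,0,0,0,-1],[0.4,0,-0.5,0,0,0,-1],[0.5,0,-0.7,0,0,0,-1],[0.5,0,-0.7,0,0,0,-1],[0.5,0,-0.7,0,0,0,-1],[0,0,0,0,0,0,-1],[0,0,0,0,0,0,-1],[0,0,0,0,0,0,-1]]}}

```text
t: 14.2
tool_pos: [0.6043, -0.1382, 0.1992]
tool_rot: [0.016, 2.377, 0.016]
contact_force: [-0.6, -1.0, -0.3]
opening: 0.0002
grip_force: 0.0
```

```bash
python3 s.py .6515 -.137 .218|head -1; python3 lid.py|grep top; python3 - <<'E'
from h import *
ims=[]
for n in("side","top"):
    im,_=ctrl.get_image(n); ims.append(im[140:400,200:590] if n=="side" else im[150:410,200:550])
cv2.imwrite("pics/s7.png",np.hstack(ims)[:,:,::-1])
E
```

```text
14.2 [-0.529 -0.435  2.178  0.529  0.783 -2.348] tip [ 0.578  -0.1384  0.2266] F [-0.6 -1.  -0.3]
top -0.03 [(0.15, [0.647, 0.648, 0.65]), (0.18, [0.651, 0.652, 0.654]), (0.21, [0.655, 0.657, 0.658]), (0.24, [0.66, 0.665, 0.676])]
top -0.05 [(0.15, [0.646, 0.647, 0.649]), (0.18, [0.651, 0.652, 0.653]), (0.21, [0.655, 0.656, 0.657]), (0.24, [0.66, 0.666, 0.675])]
top -0.07 [(0.15, [0.644, 0.645, 0.646]), (0.18, [0.649, 0.65, 0.651]), (0.21, [0.655, 0.656, 0.657]), (0.24, [0.66, 0.664, 0.675])]
top -0.12 [(0.15, [0.643, 0.644, 0.646]), (0.18, [0.647, 0.649, 0.65]), (0.21, [0.652, 0.655, 0.656]), (0.24, [0.658, 0.66, 0.664])]
top -0.15 [(0.15, [0.644, 0.645, 0.646]), (0.18, [0.648, 0.65, 0.651]), (0.21, [0.653, 0.654, 0.655]), (0.24, [0.584, 0.662, 0.673])]
```

View pics/s7.png

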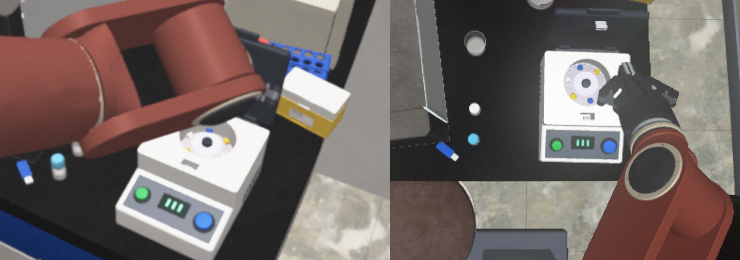

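The lid stands back past upright at about 1.7 rad (top crop (600,28)). It stayed there when the fingers withdrew. The blue button is up, the vials and beaker are in place, and the gripper is about 70 mm clear.

```bash
python3 -c "
from station import ctrl
print(ctrl.finish_job())"
```

```text
the job is handed in; nothing more can be done
None
```

I pressed the blue button to its stop and let it come up, then swung the lid back to about 1.7 rad, where it stayed; the vials and beaker did not visibly move, and I handed the job in with the robot clear (the hand-in returned no verdict).

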